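Lid the crucible, then take off only the steel cover

TASK

Pull the blue instrument drawer open by its handle, take the nested pair of lids out together by the white knob of the inner lid, and lower the pair, still nested, into the mouth of the terracotta crucible on the cork fire board so that the inner lid sits flat, then let go of the knob. Then take the steel outer cover by its copper collar and lift it alone, straight up until it is well clear of the top of the knob (about 10 cm), leaving the inner lid seated and undisturbed. Finish while still holding the cover still and level in the air above the crucible; keep the crucible standing on its place and leave the other things on the bench alone.

Things in the scene. Friction and masses are not known exactly. Their poses are not given: they have to be found in the camera images.
- drawer (a joint): opening of the blue drawer in m: 0 shut, 0.185 fully out; it slides level towards the robot side (along -x of drawer_handle's frame), stays where it is left and needs about 3 to 5 N. The lids (and a loose tile at the rear) ride with it; the whole cover is clear of the cabinet's roof from an opening of about 0.15. The grey cabinet is fixed, 240 deep, 260 wide, 135 high; a read-out 60 high stands on its roof, 155 behind its front
- drawer_handle (a point): middle of the drawer's bar handle: round bar 10 thick, 100 long along the frame's y, 45 mm in front of the drawer's face (open the fingers only part-way), 108 above the bench. The frame's x points into the cabinet. The drawer's blue front is 12 thick, its top 127 above the bench; inside 222 wide, floor 14 above the bench, side walls to 60
- knob (a point): on the inner lid: white ceramic disc 76 across, 8 thick, plug below it (54 across, 12 deep), upright round knob rod 18 across. Point on the rod's axis, 15 below its top, 50 above the disc's top face, 70 above the plug's foot; z up. About 0.17 kg. Starts in the drawer, plug down, with the cover resting on it; lifted by the knob it carries the cover along (about 0.31 kg in all)
- collar (a point): on the outer cover: steel cap 100 across (plate 5 thick, short skirt) with an upright copper tube collar, 46 outside, 36 inside, 30 high, through which the knob stands up. Point on the axis, 10 below the collar's top, 20 above the plate's top; z up. The cover just rests on the inner lid (0.14 kg); nested, this point is 25 below knob and the knob's top is 30 above the collar
- mouth (a point): centre of the crucible's open mouth, at rim height. The terracotta-coloured crucible is loose, 90 high, 76 across outside at the rim, 64 inside, about 0.55 kg, and stands on a fixed cork fire board 12 mm thick and 170 square. With the inner lid's disc flat on the rim, knob is 58 mm above this point
- crucible: the same crucible; origin at the centre of its underside, z up
- inner_lid: the white inner lid; origin at the centre of the plug's foot, z up the knob
- cover: the steel outer cover; origin on its axis, level with the underside of the inner lid's disc while nested, 33 mm below collar; z up
- fireboard: the fixed cork board under the crucible, 170 x 170 x 12; origin at the centre of its underside
- tongs: bystander: dark steel crucible tongs lying flat, 290 long, 55 wide, 17 high; origin under the middle
- jar: bystander: amber glass jar with black cap, 64 across, 100 high; origin under its centre
- spare: bystander: small empty white crucible, 60 across, 60 high; origin under its centre
- mould: bystander: dark steel mould block with ten holes, 80 x 160 x 32; origin under its centre
- brush: bystander: hand brush lying on the bench, handle along its x
- puck: bystander: amber glass sample puck on a corner of the fire board, 26 across, 14 high; origin under its centre

How it is judged:
On the way, in this order (a step that is already met when the one before it is completed fails the run):
1. the drawer is pulled open (more than 0.10 m) (value of joint drawer above 0.1 m), for 0.2 s.
2. both lids, still nested, sit on the crucible, the inner one flat on the rim, and the knob is let go (z of knob in the frame of mouth between 0.054 and 0.062 m and horizontal distance between knob and mouth below 0.01 m and angle between knob's own z axis and vertical below 0.08 rad and z of collar in the frame of knob below -0.021 m and contact force between the fingers and inner_lid below 0.2 N and linear speed of inner_lid below 0.02 m/s), for 0.2 s.
At the end, for the whole second after the job is handed in: Fingers alone hold the cover, still, level within 0.3 rad, raised 72 mm or more above its nested place (within 80 mm of the mouth's axis); inner lid untouched and flat in the mouth (knob 54-62 mm above it, within 10 mm of centre, tilt < 0.08 rad); crucible upright, within 35 mm of its start (z of knob in the frame of mouth between 0.054 and 0.062 m and horizontal distance between knob and mouth below 0.01 m and angle between knob's own z axis and vertical below 0.08 rad and z of collar in the frame of knob above 0.047 m and contact force between the fingers and cover above 1 N and contact force between each of cover, the fingers and inner_lid below 0.05 N and contact force between cover and crucible below 0.05 N and horizontal distance between collar and mouth below 0.08 m and height (world z) of collar above 0.19 m and angle between collar's own z axis and vertical below 0.3 rad and linear speed of cover below 0.03 m/s and linear speed of inner_lid below 0.02 m/s and angle between crucible's own z axis and vertical below 0.05 rad and distance of crucible from where it was at the start of the episode below 0.035 m); the arm keeps its last pose, push and grip.
It fails at once if the cover comes off the inner lid (more than 15 mm) while the inner lid is not seated flat in the crucible (z of collar in the frame of knob above -0.01 m and not (z of knob in the frame of mouth between 0.054 and 0.062 m and horizontal distance between knob and mouth below 0.01 m and angle between knob's own z axis and vertical below 0.08 rad)).
It fails at once if the inner lid or the cover is tipped by more than 0.45 rad (angle between any of knob, collar's own z axis and vertical above 0.45 rad).
It fails at once if the crucible is tipped by more than 0.2 rad or shifted by more than 35 mm (angle between crucible's own z axis and vertical above 0.2 rad or distance of crucible from where it was at the start of the episode above 0.035 m).
It fails at once if a bystander is moved by more than 30 mm (distance of any of tongs, jar, spare, mould, brush, puck from where it was at the start of the episode above 0.03 m).
It also fails if it takes over 66 s, if anything falls off the work surface, if the arm or the gripper's body presses on something with over 40 N, if the wrist force passes 120 N, or if a joint passes its speed limit or range.

ROBOT

A 7-joint arm with a two-finger parallel gripper is mounted at the origin on the work surface. World frame = base frame: x ahead of the robot, y to its left, z up, the work surface at z = 0. Lengths are in m, angles in rad, forces in N, time in s.
With the tool pointing down it reaches from about 0.4 to 0.85 m from the base axis. Payload 10.4 kg.
Tool frame: the origin (TCP) lies at the very end of the fingers, on their centre line; the grasp point (between the pads) lies r.grasp_offset behind it (r.grasp_offset is the distance from the TCP to the grasp point, in m); z points along the fingers, y is the direction in which the jaws open and shut (so a half turn about z gives the same grasp; the last joint's range is limited). The gripper opens to 87 mm and grips with 3 to 60 N. Pads are 19 mm wide; open, the fingers measure 117 mm over their backs; the gripper's body (75 mm by 190 mm) begins 51 mm behind the grasp point.
Start: joints at [1.324, 0.332, -0.065, 1.46, 0.022, 1.35, -0.088], TCP at [0.139, -0.609, 0.223] pointing down, gripper open.
Joint ranges: [-2.6, 2.6], [-0.5, 2.12], [-1.47, 1.34], [0.16, 2.42], [-1.27, 4.41], [0.06, 2.06], [-2.6, 2.6]. Speed limits (rad/s): [2.22, 2.22, 2.79, 2.79, 3.14, 3.14, 3.14].

INTERFACE

Orientations are given as a unit quaternion [x, y, z, w].
In Python, from bench import read_state, cams, job, r gives the robot as it stands. The module is installed in compiled form; this text tells all that it offers.
- The arm moves only by the tool arm_command, never from a script. Its argument "increments" is a list of rows, each an object of numbers: "gripper": the opening in per cent of the stroke, from 0 (shut) to 100 (fully open); "dx", "dy", "dz": the shift along the tool's x, y, z in m; "spin": the turn about the tool's z in degrees. In form: [{"gripper": .., "dx": .., "dy": .., "dz": .., "spin": ..}, ...]. A call has exactly 8 rows; each row shifts and turns the commanded pose from where the row before left it, along the tool's axes as they then stand; what a row does not reach is not made up. A row lasts 1/8 s, in which the tool goes at most 62.5 mm and 10.7 degrees, less where a joint would pass 70% of its speed; a pose out of reach is approached as far as the arm can. A call with a gripper value outside its range is refused whole. The fingers move at their own pace and stop on an object; "grip_force" is the grip in N (left out, the last holds). Time passes only in rows, so rows that do not move let the fingers close, or fill a call up. It gives the time, the measured TCP pose, the force and the opening at its end, in the units of the state.
- read_state(): the state, without advancing time (a new reading comes with each control period).
- cams.camera(name): name is "side" or "top" or "wrist"; returns the picture (400x640x3 uint8, red, green, blue); there is no depth.
- cams.camera_info(name): a dict with "K" (3x3 intrinsics, pixels), "k1" (the pictures are not rectified: a ray, as slopes to the right and down, at radius r is drawn at 1 + k1 r^2 times it, then the intrinsics apply), "rvec" (rotation vector, rad) and "tvec" (3), from world to camera coordinates, as OpenCV has them. Camera axes: x right, y down, z forward; pixel columns grow to the right and rows downward; lengths in m; the calibration is good to about 2 mm. A picture is of the moment at which its call begins: read the wrist's pose just before it. camera_info takes no time and is no camera call; for the wrist camera it gives the pose at the moment of the call.
- job.close_job(): hands the job in, once; it reports no verdict.
The state is a dict: "time": time; "joint_positions": joint angles; "joint_vel": joint speeds; "joint_torque": joint torques, N m; "ee_pos": TCP position; "eef_rot": TCP orientation; "ft_force": force on the tool from outside, world axes, zero at the start; "torque": the same for the moment, N m; "width": finger opening in m.
Only numpy, scipy, OpenCV 4.12 (cv2) and the standard library are available. Lean on these libraries where they do the work, as an engineer would, in place of code of your own. Each camera call takes 0.05 s, during which the arm holds its last target.

## Working session

There is one attempt and no reset: what is moved stays moved. The work goes in short steps, Python scripts to look and compute and a tool call to move; the robot and the scene stay as the last step left them, time stands still between calls to the robot, and variables do not carry over. Pictures are saved under pics/ and viewed, and the job is handed in when it is done.

Besides the shell and the picture viewer there is one more tool, called after ">>>" by a JSON object that holds its "method" and its "body", one argument or row to a line. arm_command: Moves the arm, as the interface text tells. Its arguments: {"type":"object","properties":{"increments":{"type":"array","items":{"type":"object","properties":{"gripper":{"type":"number"},"dx":{"type":"number"},"dy":{"type":"number"},"dz":{"type":"number"},"spin":{"type":"number"}}}},"grip_force":{"type":"number"}},"required":["increments"]}

```bash
mkdir -p pics; ls
python3 - <<'E'
from bench import read_state, cams, job, r
import cv2, numpy as np
s=read_state(); print(s['time'],s['ee_pos'],s['eef_rot'],s['width'],r.grasp_offset)
for n in ['side','top','wrist']:
    im=cams.camera(n); cv2.imwrite(f'pics/a_{n}.png',im[:,:,::-1]); i=cams.camera_info(n); print(n,np.round(i['K'],1).tolist(),i['k1'],np.round(i['rvec'],3),np.round(i['tvec'],3))
E
```

```text
pics
0.0 [ 0.13860167 -0.60901929  0.22173074] [ 9.93745055e-01  1.11670145e-01 -1.15526855e-04 -7.28997814e-04] 0.08732832251681615 0.0187
side [[366.9, 0.0, 321.1], [0.0, 366.9, 200.9], [0.0, 0.0, 1.0]] -0.00817036745294127 [ 0.064 -2.938  1.109] [0.547 0.077 1.188]
top [[463.3, 0.0, 312.1], [0.0, 463.3, 203.7], [0.0, 0.0, 1.0]] -0.11752410498664682 [ 2.094 -2.159  0.189] [0.045 0.57  1.353]
wrist [[290.3, 0.0, 316.6], [0.0, 290.3, 200.0], [0.0, 0.0, 1.0]] 0.012080541734603932 [-2.272  1.812  0.264] [-0.626 -0.035  0.392]
```

View pics/a_side.png

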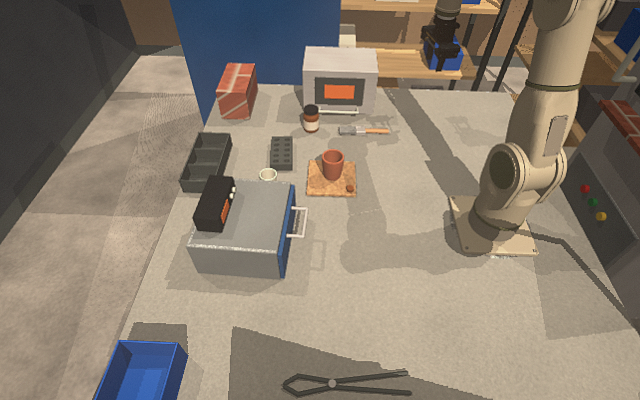

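View pics/a_top.png

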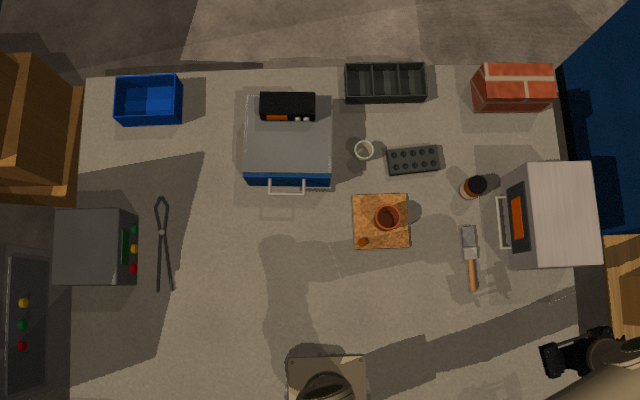

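View pics/a_wrist.png

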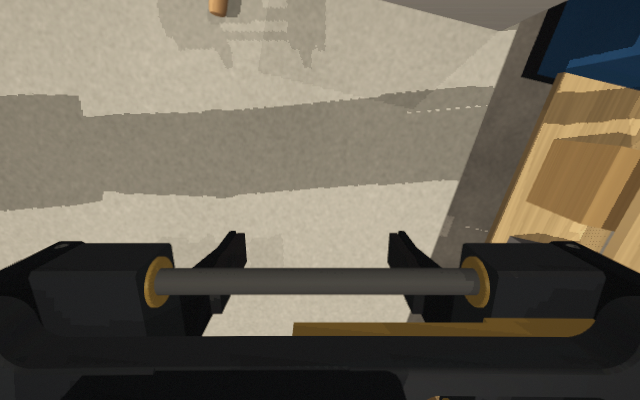

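```bash
cat > h.py <<'E'
import numpy as np, cv2
from bench import read_state, cams, r
def ray(i,uv):
    K=np.array(i['K']);d=np.array([(uv[0]-K[0,2])/K[0,0],(uv[1]-K[1,2])/K[1,1]])
    u=d.copy()
    for _ in range(30): u=d/(1+i['k1']*(u@u))
    R,_=cv2.Rodrigues(np.array(i['rvec'],float)); t=np.array(i['tvec'],float).ravel()
    v=R.T@np.array([u[0],u[1],1]); return -R.T@t, v/np.linalg.norm(v)
def plane(i,uv,z):
    o,v=ray(i,uv); return o+v*(z-o[2])/v[2]
def tri(i1,uv1,i2,uv2):
    o1,a=ray(i1,uv1);o2,b=ray(i2,uv2)
    s=np.linalg.lstsq(np.stack([a,-b],1),o2-o1,rcond=None)[0]
    p,q=o1+s[0]*a,o2+s[1]*b; return (p+q)/2,np.linalg.norm(p-q)
def proj(i,P):
    R,_=cv2.Rodrigues(np.array(i['rvec'],float)); c=R@np.array(P)+np.array(i['tvec']).ravel()
    s=c[:2]/c[2]; s=s*(1+i['k1']*(s@s)); K=np.array(i['K']); return np.array([K[0,0]*s[0]+K[0,2],K[1,1]*s[1]+K[1,2]])
def crop(f,x0,y0,w,h,out,k):
    im=cv2.imread(f)[y0:y0+h,x0:x0+w]; cv2.imwrite(out,cv2.resize(im,None,fx=k,fy=k,interpolation=cv2.INTER_CUBIC))
E
python3 - <<'E'
from h import *
a=cv2.imread('pics/a_top.png')[140:260,230:430]; b=cv2.imread('pics/a_side.png')[140:280,180:370]
cv2.imwrite('pics/c1.png',cv2.resize(a,None,fx=4,fy=4,interpolation=cv2.INTER_CUBIC));cv2.imwrite('pics/c2.png',cv2.resize(b,None,fx=4,fy=4,interpolation=cv2.INTER_CUBIC))
E
```

```text
(no output)
```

View pics/c1.png

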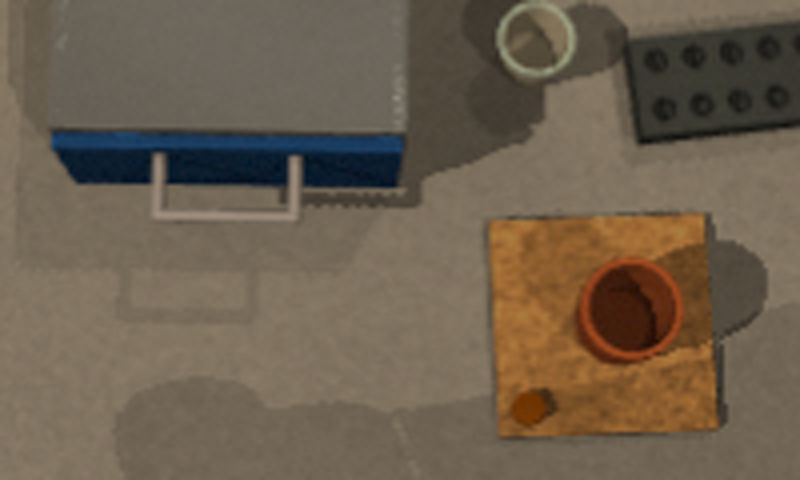

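View pics/c2.png

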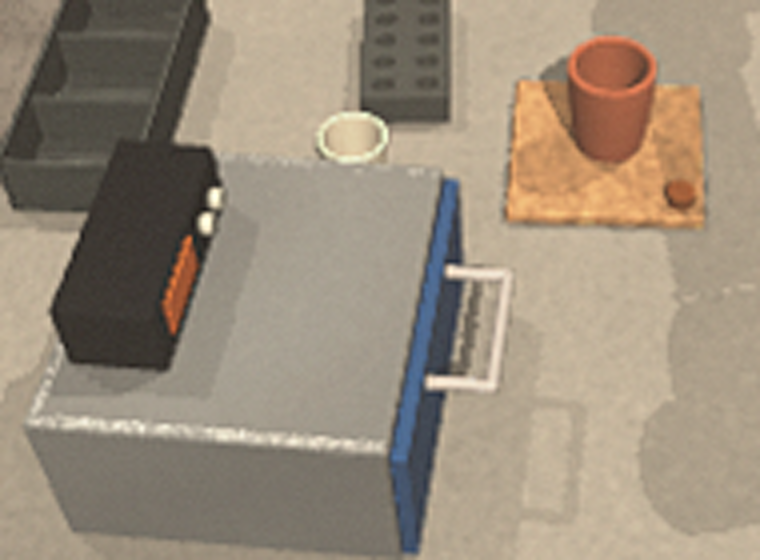

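Run:
```python
from h import *
T=cams.camera_info('top');S=cams.camera_info('side')
L=tri(T,(268.7,193.8),S,(304,236.4));R=tri(T,(304.2,194),S,(307.3,207.6));print(L,R,(L[0]+R[0])/2)
L=L[0];R=R[0];print('yaw of bar',np.degrees(np.arctan2(-(L-R)[0],(L-R)[1])))
for a in[(268.7,193.8),(304.2,194)]:print(plane(T,a,.108))
for a in[(304,236.4),(307.3,207.6)]:print(plane(S,a,.108))
print('mouth',tri(T,(387.75,217.5),S,(333,157)),plane(T,(387.75,217.5),.102),plane(S,(333,157),.102))
# drawer face top line, cabinet front yaw
a,b=plane(T,(243.5,173),.127),plane(T,(331,174.5),.127);print(a,b,np.degrees(np.arctan2((b-a)[0],-(b-a)[1])))
s=read_state();R_=cv2.Rodrigues
from scipy.spatial.transform import Rotation as Ro
print(Ro.from_quat(s['eef_rot']).as_matrix().round(3), s['ee_pos'])
W=cams.camera_info('wrist');o,v=ray(W,(316,200));M=Ro.from_quat(s['eef_rot']).as_matrix();print('cam in tool',M.T@(o-s['ee_pos']),M.T@v)
```

```text
(array([0.59221254, 0.15372001, 0.10835908]), np.float64(0.003465677796344296)) (array([0.58893306, 0.04995678, 0.10910469]), np.float64(0.0020229184168312014)) [0.5905728  0.10183839 0.10873189]
yaw of bar -1.810254257752217
[0.5940324  0.15350419 0.108     ]
[0.59017749 0.04982265 0.108     ]
[0.59053533 0.1539712  0.108     ]
[0.58801454 0.04934299 0.108     ]
mouth (array([ 0.51547399, -0.19254357,  0.09431066]), np.float64(0.0004004622606915758)) [ 0.51415921 -0.19122846  0.102     ] [ 0.51581641 -0.18400546  0.102     ]
[0.6542235  0.22446782 0.127     ] [ 0.64155764 -0.02968497  0.127     ] -2.853009024570792
[[ 0.975  0.222 -0.   ]
 [ 0.222 -0.975  0.001]
 [-0.    -0.001 -1.   ]] [ 0.13865692 -0.60912034  0.22193753]
cam in tool [ 0.07776312  0.00131651 -0.16276078] [-0.28361275 -0.00183768  0.95893714]
```

>>> {"method": "arm_command", "body": {
  "increments": [
    {"gripper":100,"dx":0.04,"dy":-0.03},
    {"gripper":100,"dx":0.04,"dy":-0.03},
    {"gripper":100,"dx":0.04,"dy":-0.03},
    {"gripper":100,"dx":0.04,"dy":-0.03},
    {"gripper":100,"dx":0.04,"dy":-0.03},
    {"gripper":100,"dx":0.04,"dy":-0.03},
    {"gripper":100,"dx":0.04,"dy":-0.03},
    {"gripper":100,"dx":0.04,"dy":-0.03}
  ]
}}

```text
validation failed for argument at $.in...
```

>>> {"method": "arm_command", "body": {
  "increments": [
    {"gripper":45,"spin":-10.7},
    {"gripper":45,"spin":-10.7},
    {"gripper":45,"spin":-10.7},
    {"gripper":45,"spin":-10.7},
    {"gripper":45,"spin":-10.7},
    {"gripper":45,"spin":-10.7},
    {"gripper":45,"spin":-10.6},
    {"gripper":45}
  ]
}}

```text
validation failed for argument at $.in...
```

```bash
cat >> h.py <<'E'
from scipy.spatial.transform import Rotation as Ro
def st():
    s=read_state();M=Ro.from_quat(s['eef_rot']).as_matrix();print('t',s['time'],'p',np.round(s['ee_pos'],4),'yaw_x',np.degrees(np.arctan2(M[1,0],M[0,0])).round(2),'z',M[:,2].round(3),'F',np.round(s['ft_force'],1),'w',round(s['width'],4),'q',np.round(s['joint_positions'],2));return s,M
def to(P):
    s,M=st(); d=M.T@(np.array(P)-s['ee_pos']);print('to',P,'tool delta',d.round(4));return d
E
python3 -c "
from h import *
to([.591,.102,.20])"
```

```text
t 0.15 p [ 0.1387 -0.6091  0.2219] yaw_x 12.83 z [-0.     0.001 -1.   ] F [-0.6 -0.2  1. ] w 0.0869 q [ 1.32  0.33 -0.06  1.46  0.02  1.35 -0.09]
to [0.591, 0.102, 0.2] tool delta [ 0.5989 -0.5929  0.0226]
```

Every field seems required.

>>> {"method": "arm_command", "body": {
  "increments": [
    {"gripper":100,"dx":0.04,"dy":-0.03,"dz":0,"spin":0},
    {"gripper":100,"dx":0.04,"dy":-0.03,"dz":0,"spin":0},
    {"gripper":100,"dx":0.04,"dy":-0.03,"dz":0,"spin":0},
    {"gripper":100,"dx":0.04,"dy":-0.03,"dz":0,"spin":0},
    {"gripper":100,"dx":0.04,"dy":-0.03,"dz":0,"spin":0},
    {"gripper":100,"dx":0.04,"dy":-0.03,"dz":0,"spin":0},
    {"gripper":100,"dx":0.04,"dy":-0.03,"dz":0,"spin":0},
    {"gripper":100,"dx":0.04,"dy":-0.03,"dz":0,"spin":0}
  ]
}}

```text
time: 1.15
ee_pos: [0.3982, -0.303, 0.2225]
eef_rot: [0.994, 0.112, -0.0, 0.0]
ft_force: [-0.4, -0.4, 0.3]
width: 0.0868
```

>>> {"method": "arm_command", "body": {
  "increments": [
    {"gripper":45,"dx":0,"dy":0,"dz":0,"spin":-10.7},
    {"gripper":45,"dx":0,"dy":0,"dz":0,"spin":-10.7},
    {"gripper":45,"dx":0,"dy":0,"dz":0,"spin":-10.7},
    {"gripper":45,"dx":0,"dy":0,"dz":0,"spin":-10.7},
    {"gripper":45,"dx":0,"dy":0,"dz":0,"spin":-10.7},
    {"gripper":45,"dx":0,"dy":0,"dz":0,"spin":-10.7},
    {"gripper":45,"dx":0,"dy":0,"dz":0,"spin":-10.6},
    {"gripper":45,"dx":0,"dy":0,"dz":0,"spin":0}
  ]
}}

```text
time: 2.15
ee_pos: [0.3973, -0.3043, 0.2224]
eef_rot: [0.722, 0.692, -0.0, -0.0]
ft_force: [-0.1, 0.5, -0.6]
width: 0.0394
```

```bash
python3 -c "
from h import *
to([.591,.102,.20])"
```

```text
t 2.15 p [ 0.3973 -0.3043  0.2224] yaw_x 87.56 z [-0.  0. -1.] F [-0.1  0.5 -0.6] w 0.0394 q [ 0.96  0.08 -0.42  1.76  0.03  1.3   0.49]
to [0.591, 0.102, 0.2] tool delta [0.4142 0.1761 0.0224]
```

>>> {"method": "arm_command", "body": {
  "increments": [
    {"gripper":45,"dx":0.052,"dy":0.022,"dz":0,"spin":0},
    {"gripper":45,"dx":0.052,"dy":0.022,"dz":0,"spin":0},
    {"gripper":45,"dx":0.052,"dy":0.022,"dz":0,"spin":0},
    {"gripper":45,"dx":0.052,"dy":0.022,"dz":0,"spin":0},
    {"gripper":45,"dx":0.052,"dy":0.022,"dz":0,"spin":0},
    {"gripper":45,"dx":0.052,"dy":0.022,"dz":0,"spin":0},
    {"gripper":45,"dx":0.052,"dy":0.022,"dz":0,"spin":0},
    {"gripper":45,"dx":0.052,"dy":0.022,"dz":0,"spin":0}
  ]
}}

```text
time: 3.15
ee_pos: [0.5913, 0.1053, 0.2224]
eef_rot: [0.724, 0.69, -0.0, 0.0]
ft_force: [1.5, -0.4, 0.1]
width: 0.0393
```

```bash
cat > snap.py <<'E'
import sys
from h import *
import pickle
n,tag=sys.argv[1],sys.argv[2]
s,M=st(); i=cams.camera_info(n); im=cams.camera(n); cv2.imwrite(f'pics/{tag}.png',im[:,:,::-1]); pickle.dump(i,open(f'pics/{tag}.pkl','wb'))
E
python3 snap.py wrist w1
```

```text
t 3.15 p [0.5913 0.1053 0.2224] yaw_x 87.27 z [ 0. -0. -1.] F [ 1.5 -0.4  0.1] w 0.0393 q [ 0.33  0.37 -0.74  1.5   0.25  1.37 -0.48]
```

View pics/w1.png

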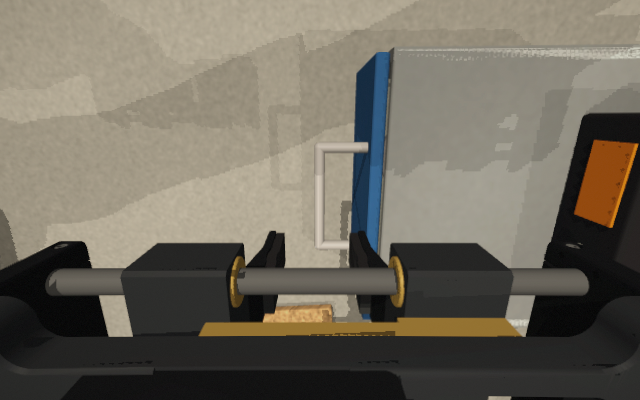

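Run:
```python
from h import *
import pickle
W=pickle.load(open('pics/w1.pkl','rb'));T=cams.camera_info('top')
for a,b in[((320,147),(268.7,193.8)),((320,245),(304.2,194))]: print(plane(W,a,.108),tri(W,a,T,b))
print(plane(W,(386,52),.135),plane(W,(374,330),.127),plane(W,(378,55),.127),plane(W,(377,250),.127))
to([.591,.102,.09])
```

```text
[0.59695692 0.15188082 0.108     ] (array([0.59583649, 0.15268229, 0.10491495]), np.float64(0.0032128986721101415))
[0.59251749 0.0508076  0.108     ] (array([0.59170797, 0.0495409 , 0.10445627]), np.float64(0.0017270638716563244))
[0.65126329 0.22533121 0.135     ] [ 0.64584002 -0.04178115  0.127     ] [0.64668592 0.22485408 0.127     ] [0.6480552  0.05184832 0.127     ]
t 3.2 p [0.5916 0.1138 0.222 ] yaw_x 87.71 z [ 0.     0.005 -1.   ] F [-6.1  4.4 -0.9] w 0.0395 q [ 0.32  0.37 -0.75  1.49  0.25  1.37 -0.48]
to [0.591, 0.102, 0.09] tool delta [-1.240e-02 -1.000e-04  1.319e-01]
```

>>> {"method": "arm_command", "body": {
  "increments": [
    {"gripper":45,"dx":-0.01,"dy":0.001,"dz":0.03,"spin":0},
    {"gripper":45,"dx":0,"dy":0,"dz":0.03,"spin":0},
    {"gripper":45,"dx":0,"dy":0,"dz":0.03,"spin":0},
    {"gripper":45,"dx":0,"dy":0,"dz":0.03,"spin":0},
    {"gripper":45,"dx":0,"dy":0,"dz":0.013,"spin":0},
    {"gripper":45,"dx":0,"dy":0,"dz":0,"spin":0},
    {"gripper":45,"dx":0,"dy":0,"dz":0,"spin":0},
    {"gripper":45,"dx":0,"dy":0,"dz":0,"spin":0}
  ]
}}

```text
time: 4.2
ee_pos: [0.5918, 0.094, 0.0907]
eef_rot: [0.722, 0.692, 0.001, 0.001]
ft_force: [-0.9, -0.5, -0.0]
width: 0.0393
```

```bash
python3 snap.py wrist w2
```

```text
t 4.2 p [0.5918 0.094  0.0907] yaw_x 87.59 z [ 0.002  0.    -1.   ] F [-0.9 -0.5 -0. ] w 0.0393 q [ 0.32  0.47 -0.7   1.66  0.33  1.13 -0.51]
```

View pics/w2.png

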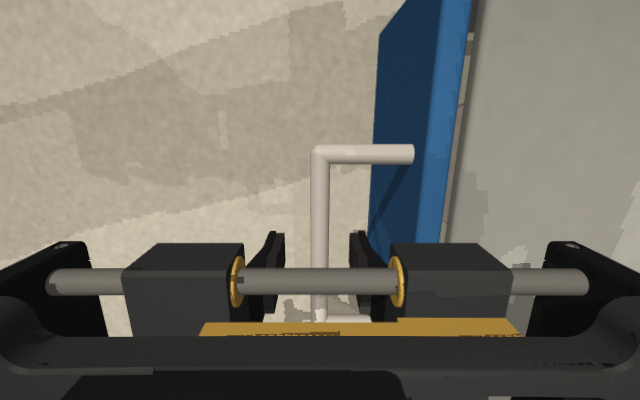

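>>> {"method": "arm_command", "body": {
  "increments": [
    {"gripper":0,"dx":0,"dy":0,"dz":0,"spin":0},
    {"gripper":0,"dx":0,"dy":0,"dz":0,"spin":0},
    {"gripper":0,"dx":0,"dy":0,"dz":0,"spin":0},
    {"gripper":0,"dx":0,"dy":0,"dz":0,"spin":0},
    {"gripper":0,"dx":0,"dy":-0.01,"dz":0,"spin":0},
    {"gripper":0,"dx":0,"dy":-0.01,"dz":0,"spin":0},
    {"gripper":0,"dx":0,"dy":-0.015,"dz":0,"spin":0},
    {"gripper":0,"dx":0,"dy":-0.015,"dz":0,"spin":0}
  ],
  "grip_force": 25
}}

```text
time: 5.25
ee_pos: [0.5404, 0.0962, 0.0896]
eef_rot: [0.722, 0.692, 0.0, 0.0]
ft_force: [3.6, 1.1, -0.6]
width: 0.0089
```

>>> {"method": "arm_command", "body": {
  "increments": [
    {"gripper":0,"dx":0,"dy":-0.02,"dz":0,"spin":0},
    {"gripper":0,"dx":0,"dy":-0.02,"dz":0,"spin":0},
    {"gripper":0,"dx":0,"dy":-0.02,"dz":0,"spin":0},
    {"gripper":0,"dx":0,"dy":-0.02,"dz":0,"spin":0},
    {"gripper":0,"dx":0,"dy":-0.02,"dz":0,"spin":0},
    {"gripper":0,"dx":0,"dy":-0.015,"dz":0,"spin":0},
    {"gripper":0,"dx":0,"dy":-0.01,"dz":0,"spin":0},
    {"gripper":0,"dx":0,"dy":0,"dz":0,"spin":0}
  ]
}}

```text
time: 6.25
ee_pos: [0.4151, 0.1019, 0.0895]
eef_rot: [0.721, 0.693, -0.0, -0.0]
ft_force: [-1.7, 5.6, 0.4]
width: 0.0089
```

```bash
python3 snap.py top t2;python3 -c "
from h import *
crop('pics/t2.png',180,130,260,150,'pics/t2c.png',3)"
```

```text
t 6.25 p [0.4151 0.1019 0.0895] yaw_x 87.67 z [-0.001 -0.    -1.   ] F [-1.7  5.6  0.4] w 0.0089 q [ 0.46  0.09 -0.82  2.08  0.08  1.01 -0.44]
```

View pics/t2c.png

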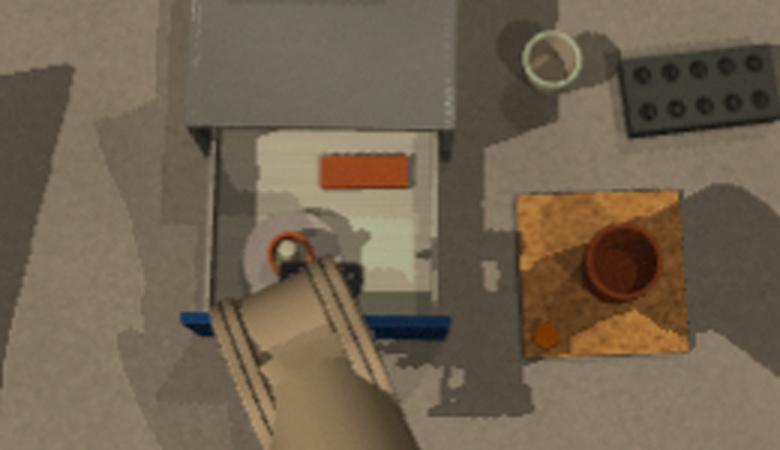

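>>> {"method": "arm_command", "body": {
  "increments": [
    {"gripper":45,"dx":0,"dy":0,"dz":0,"spin":0},
    {"gripper":45,"dx":0,"dy":0,"dz":0,"spin":0},
    {"gripper":45,"dx":0,"dy":0,"dz":0,"spin":0},
    {"gripper":45,"dx":0,"dy":0,"dz":-0.03,"spin":0},
    {"gripper":45,"dx":0,"dy":0,"dz":-0.04,"spin":0},
    {"gripper":45,"dx":0,"dy":0,"dz":-0.04,"spin":0},
    {"gripper":45,"dx":0,"dy":0,"dz":-0.04,"spin":10},
    {"gripper":45,"dx":0,"dy":0,"dz":0,"spin":10}
  ]
}}

```text
time: 7.3
ee_pos: [0.4177, 0.1014, 0.2423]
eef_rot: [0.833, 0.554, 0.002, 0.001]
ft_force: [-0.1, 0.9, -0.3]
width: 0.0391
```

```bash
python3 snap.py wrist w3;python3 snap.py side s3; python3 -c "
from h import *
crop('pics/s3.png',170,130,230,170,'pics/s3c.png',3)"
```

```text
t 7.3 p [0.4177 0.1014 0.2423] yaw_x 67.28 z [ 0.005 -0.    -1.   ] F [-0.1  0.9 -0.3] w 0.0391 q [ 0.54 -0.11 -0.81  1.88 -0.08  1.34 -0.65]
t 7.35 p [0.417  0.1011 0.2409] yaw_x 66.77 z [ 0.003 -0.001 -1.   ] F [-0.1 -0.4 -0.9] w 0.0391 q [ 0.54 -0.11 -0.81  1.88 -0.08  1.33 -0.66]
```

View pics/w3.png

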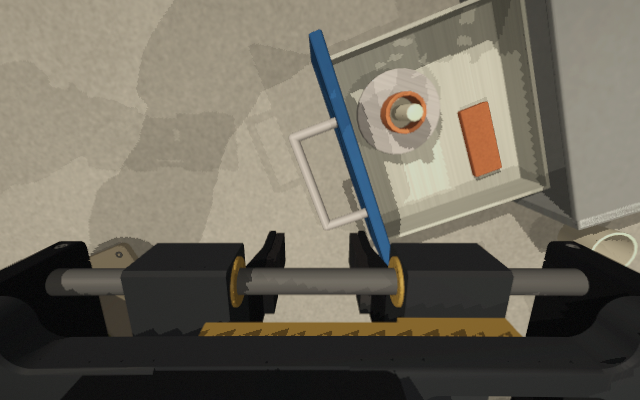

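View pics/s3c.png

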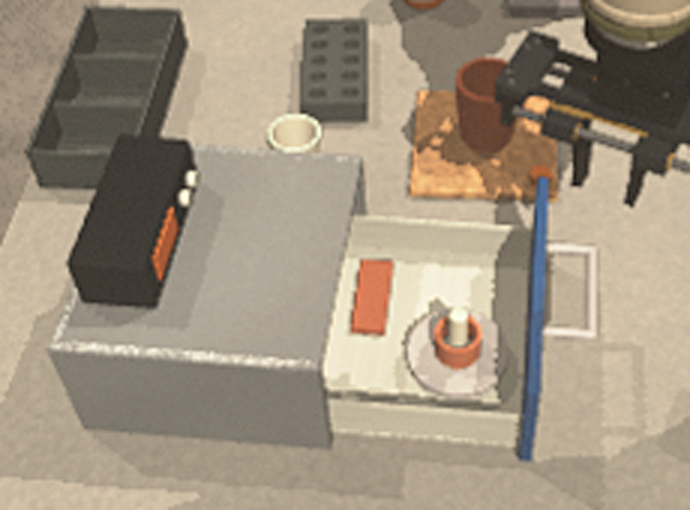

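Run:
```python
from h import *
import pickle
W=pickle.load(open('pics/w3.pkl','rb'));S=cams.camera_info('side')
crop('pics/w3.png',350,60,110,100,'pics/w3c.png',6);crop('pics/s3.png',295,220,50,50,'pics/s3d.png',12)
print(tri(W,(415,112),S,(322.7,234.7)),plane(W,(415,112),.099),plane(S,(322.7,234.7),.099))
print(tri(W,(403,112),S,(322.7,240)),plane(W,(403,112),.069),plane(S,(322.7,240),.069))
```

```text
(array([0.54052592, 0.13566111, 0.09562963]), np.float64(0.0030951764613680096)) [0.54096149 0.13536208 0.099     ] [0.53917161 0.13911633 0.099     ]
(array([0.53827982, 0.13674157, 0.06958929]), np.float64(0.0010923938219860251)) [0.53791691 0.13690506 0.069     ] [0.53876675 0.13600788 0.069     ]
```

View pics/w3c.png

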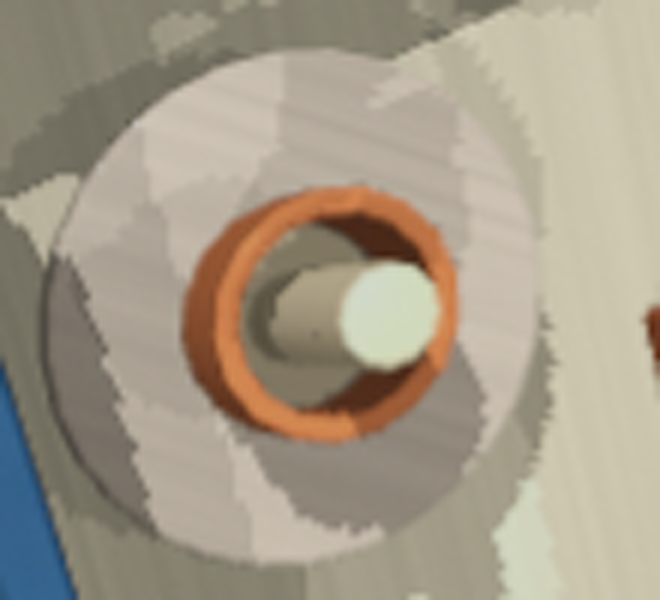

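View pics/s3d.png

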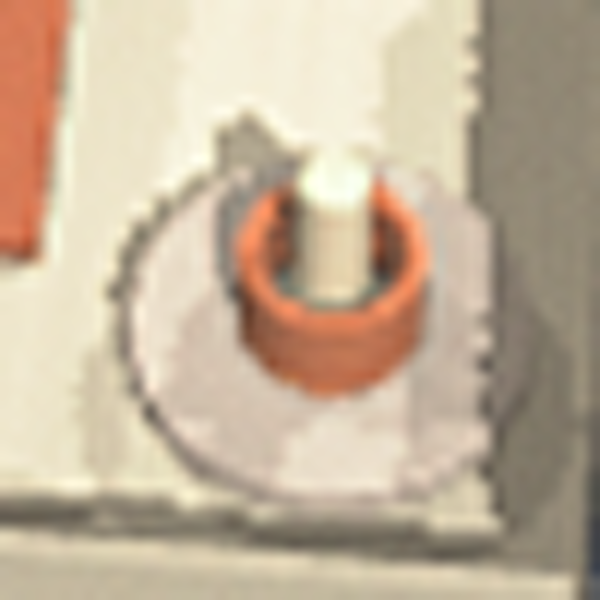

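>>> {"method": "arm_command", "body": {
  "increments": [
    {"gripper":60,"dx":0,"dy":0,"dz":0,"spin":9.7},
    {"gripper":60,"dx":0,"dy":0,"dz":0,"spin":9.7},
    {"gripper":60,"dx":0,"dy":0,"dz":0,"spin":9.7},
    {"gripper":60,"dx":0,"dy":0,"dz":0,"spin":9.7},
    {"gripper":60,"dx":0,"dy":0,"dz":0,"spin":9.7},
    {"gripper":60,"dx":0,"dy":0,"dz":0,"spin":9.7},
    {"gripper":60,"dx":0,"dy":0,"dz":0,"spin":9.7},
    {"gripper":60,"dx":0,"dy":0,"dz":0,"spin":0}
  ]
}}

```text
time: 8.4
ee_pos: [0.416, 0.1009, 0.239]
eef_rot: [1.0, -0.0, -0.001, 0.0]
ft_force: [-0.7, 0.1, 0.7]
width: 0.0521
```

```bash
python3 -c "
from h import *
to([.540,.1365,.18])"
```

```text
t 8.4 p [0.416  0.1009 0.239 ] yaw_x -0.03 z [-0.001 -0.    -1.   ] F [-0.7  0.1  0.7] w 0.0521 q [ 0.63 -0.11 -0.89  1.88 -0.09  1.33 -1.81]
to [0.54, 0.1365, 0.18] tool delta [ 0.124  -0.0356  0.0589]
```

>>> {"method": "arm_command", "body": {
  "increments": [
    {"gripper":60,"dx":0.016,"dy":-0.009,"dz":0.01,"spin":0},
    {"gripper":60,"dx":0.016,"dy":-0.009,"dz":0.01,"spin":0},
    {"gripper":60,"dx":0.016,"dy":-0.009,"dz":0.01,"spin":0},
    {"gripper":60,"dx":0.016,"dy":-0.009,"dz":0.01,"spin":0},
    {"gripper":60,"dx":0,"dy":0,"dz":0,"spin":0},
    {"gripper":60,"dx":0,"dy":0,"dz":0,"spin":0},
    {"gripper":60,"dx":0,"dy":0,"dz":0,"spin":0},
    {"gripper":60,"dx":0,"dy":0,"dz":0,"spin":0}
  ]
}}

```text
time: 9.4
ee_pos: [0.4804, 0.1365, 0.1999]
eef_rot: [1.0, -0.002, 0.0, 0.0]
ft_force: [-0.1, 0.2, 0.0]
width: 0.052
```

```bash
python3 snap.py wrist w4; python3 -c "
from h import *
crop('pics/w4.png',220,100,200,150,'pics/w4c.png',4)"
```

```text
t 9.4 p [0.4804 0.1365 0.1999] yaw_x -0.26 z [ 0.001 -0.001 -1.   ] F [-0.1  0.2  0. ] w 0.052 q [ 0.53  0.17 -0.97  1.78  0.15  1.27 -2.05]
```

View pics/w4c.png

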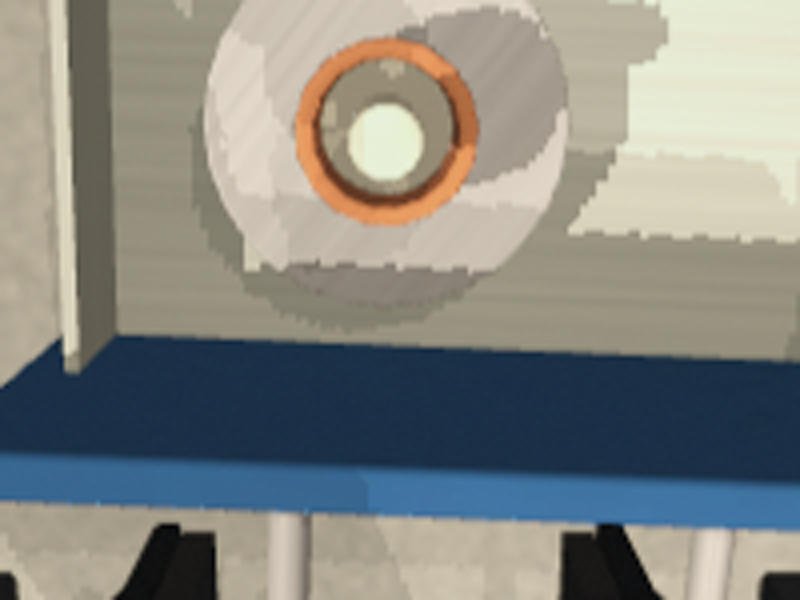

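Run:
```python
from h import *
import pickle
W=pickle.load(open('pics/w4.pkl','rb'));W3=pickle.load(open('pics/w3.pkl','rb'));S=cams.camera_info('side')
k=(316.5,135);c=(220+388/4,100+131/4)
print(plane(W,k,.099),tri(W,k,S,(322.8,234.9)),tri(W,k,W3,(415,112.5)))
print(plane(W,c,.069),tri(W,c,S,(322.7,240)))
to([.541,.1365,.072])
```

```text
[0.54078439 0.13493227 0.099     ] (array([0.53962182, 0.13485985, 0.0920794 ]), np.float64(0.0014062167761630172)) (array([0.54078856, 0.1349225 , 0.09911056]), np.float64(2.0571142425913345e-05))
[0.54094997 0.1344277  0.069     ] (array([0.53979028, 0.13432736, 0.06642942]), np.float64(0.002019924246695103))
t 9.45 p [0.4805 0.1366 0.1999] yaw_x -0.27 z [ 0.001 -0.001 -1.   ] F [-0.2 -0.3  0.9] w 0.0527 q [ 0.53  0.17 -0.97  1.78  0.15  1.27 -2.05]
to [0.541, 0.1365, 0.072] tool delta [ 0.0604 -0.0003  0.1279]
```

>>> {"method": "arm_command", "body": {
  "increments": [
    {"gripper":60,"dx":0.03,"dy":0.0017,"dz":0,"spin":0},
    {"gripper":60,"dx":0.0303,"dy":0,"dz":0,"spin":0},
    {"gripper":60,"dx":0,"dy":0,"dz":0.03,"spin":0},
    {"gripper":60,"dx":0,"dy":0,"dz":0.03,"spin":0},
    {"gripper":60,"dx":0,"dy":0,"dz":0.03,"spin":0},
    {"gripper":60,"dx":0,"dy":0,"dz":0.02,"spin":0},
    {"gripper":60,"dx":0,"dy":0,"dz":0.0155,"spin":0},
    {"gripper":60,"dx":0,"dy":0,"dz":0,"spin":0}
  ]
}}

```text
time: 10.45
ee_pos: [0.5404, 0.1347, 0.0734]
eef_rot: [1.0, -0.002, -0.001, 0.0]
ft_force: [-0.4, 0.8, 0.6]
width: 0.0523
```

```bash
python3 snap.py side s4; python3 -c "
from h import *
crop('pics/s4.png',250,180,110,90,'pics/s4c.png',7)"
```

```text
t 10.45 p [0.5404 0.1347 0.0734] yaw_x -0.27 z [-0.001 -0.    -1.   ] F [-0.4  0.8  0.6] w 0.0523 q [ 0.39  0.46 -0.87  1.77  0.39  1.09 -2.19]
```

View pics/s4c.png

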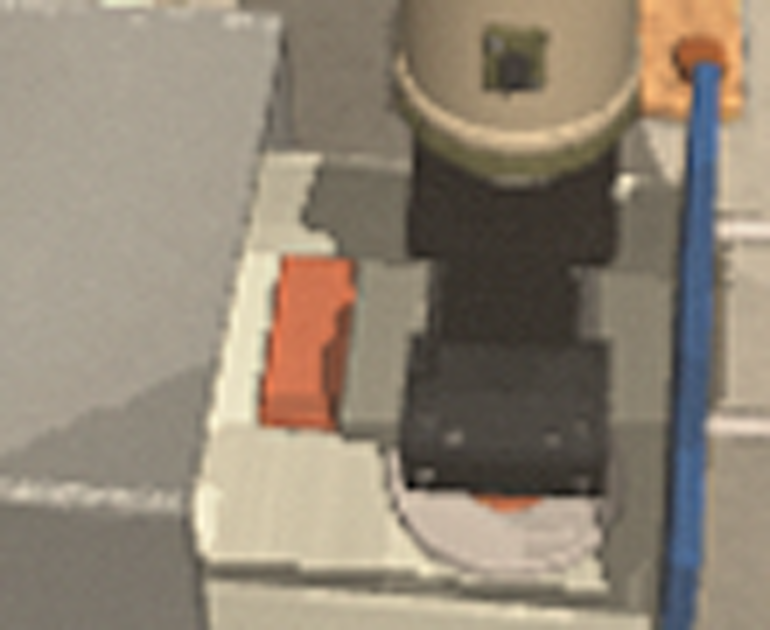

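>>> {"method": "arm_command", "body": {
  "increments": [
    {"gripper":0,"dx":0,"dy":0,"dz":0,"spin":0},
    {"gripper":0,"dx":0,"dy":0,"dz":0,"spin":0},
    {"gripper":0,"dx":0,"dy":0,"dz":0,"spin":0},
    {"gripper":0,"dx":0,"dy":0,"dz":0,"spin":0},
    {"gripper":0,"dx":0,"dy":0,"dz":0,"spin":0},
    {"gripper":0,"dx":0,"dy":0,"dz":-0.005,"spin":0},
    {"gripper":0,"dx":0,"dy":0,"dz":-0.01,"spin":0},
    {"gripper":0,"dx":0,"dy":0,"dz":-0.015,"spin":0}
  ],
  "grip_force": 30
}}

```text
time: 11.5
ee_pos: [0.5405, 0.1348, 0.1047]
eef_rot: [1.0, -0.002, -0.0, 0.0]
ft_force: [0.7, 0.5, -3.0]
width: 0.0166
```

>>> {"method": "arm_command", "body": {
  "increments": [
    {"gripper":0,"dx":0,"dy":0,"dz":-0.02,"spin":0},
    {"gripper":0,"dx":0,"dy":0,"dz":-0.02,"spin":0},
    {"gripper":0,"dx":0,"dy":0,"dz":-0.025,"spin":0},
    {"gripper":0,"dx":0,"dy":0,"dz":-0.025,"spin":0},
    {"gripper":0,"dx":0,"dy":0,"dz":-0.025,"spin":0},
    {"gripper":0,"dx":0,"dy":0,"dz":-0.015,"spin":0},
    {"gripper":0,"dx":0,"dy":0,"dz":-0.01,"spin":0},
    {"gripper":0,"dx":0,"dy":0,"dz":0,"spin":0}
  ]
}}

```text
time: 12.5
ee_pos: [0.5409, 0.1349, 0.2444]
eef_rot: [1.0, -0.002, 0.0, 0.0]
ft_force: [-0.2, 0.2, -2.9]
width: 0.0173
```

```bash
python3 snap.py wrist w5;python3 snap.py side s5; python3 -c "
from h import *
crop('pics/s5.png',220,130,200,140,'pics/s5c.png',4);to([.5145,-.19,.243])"
```

```text
t 12.5 p [0.5409 0.1349 0.2444] yaw_x -0.28 z [ 0.001 -0.    -1.   ] F [-0.2  0.2 -2.9] w 0.0173 q [ 0.46  0.3  -0.95  1.57  0.24  1.4  -2.08]
t 12.55 p [0.5406 0.1348 0.2437] yaw_x -0.28 z [-0. -0. -1.] F [ 0.2 -0.1 -4.3] w 0.0171 q [ 0.46  0.3  -0.95  1.57  0.24  1.4  -2.08]
t 12.6 p [0.5405 0.1347 0.2433] yaw_x -0.27 z [-0.001 -0.    -1.   ] F [ 0.1 -0.8 -4.2] w 0.0169 q [ 0.46  0.3  -0.95  1.57  0.24  1.4  -2.08]
to [0.5145, -0.19, 0.243] tool delta [-0.0244  0.3248  0.0004]
```

View pics/s5c.png

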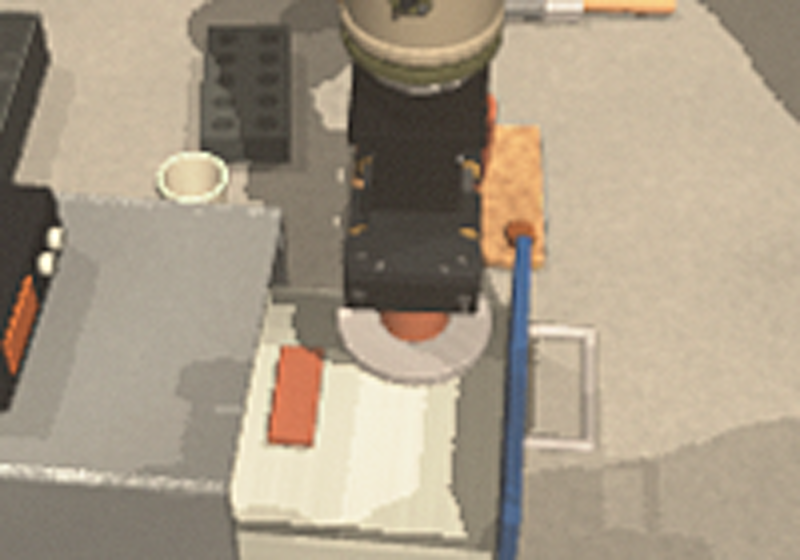

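View pics/w5.png

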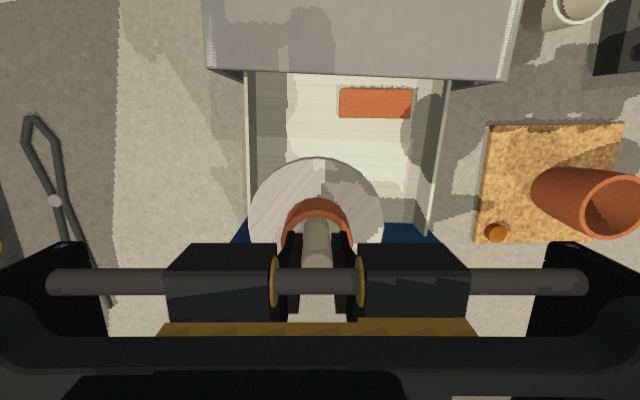

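>>> {"method": "arm_command", "body": {
  "increments": [
    {"gripper":0,"dx":-0.005,"dy":0.01,"dz":0,"spin":0},
    {"gripper":0,"dx":-0.01,"dy":0.02,"dz":0,"spin":0},
    {"gripper":0,"dx":-0.01,"dy":0.03,"dz":0,"spin":0},
    {"gripper":0,"dx":-0.015,"dy":0.035,"dz":0,"spin":0},
    {"gripper":0,"dx":-0.015,"dy":0.035,"dz":0,"spin":0},
    {"gripper":0,"dx":-0.015,"dy":0.035,"dz":0,"spin":0},
    {"gripper":0,"dx":-0.01,"dy":0.03,"dz":0,"spin":0},
    {"gripper":0,"dx":-0.01,"dy":0.02,"dz":0,"spin":0}
  ]
}}

```text
time: 13.6
ee_pos: [0.4485, -0.0818, 0.2436]
eef_rot: [1.0, -0.004, -0.0, 0.0]
ft_force: [0.2, 0.2, -3.1]
width: 0.0171
```

```bash
python3 snap.py wrist w6
```

```text
t 13.6 p [ 0.4485 -0.0818  0.2436] yaw_x -0.41 z [-0.001 -0.    -1.   ] F [ 0.2  0.2 -3.1] w 0.0171 q [ 0.91 -0.02 -0.81  1.82 -0.02  1.34 -1.47]
```

>>> {"method": "arm_command", "body": {
  "increments": [
    {"gripper":0,"dx":-0.01,"dy":0.02,"dz":0,"spin":0},
    {"gripper":0,"dx":-0.01,"dy":0.03,"dz":0,"spin":0},
    {"gripper":0,"dx":0,"dy":0.03,"dz":0,"spin":0},
    {"gripper":0,"dx":0,"dy":0.02,"dz":0,"spin":0},
    {"gripper":0,"dx":0,"dy":0.01,"dz":0,"spin":0},
    {"gripper":0,"dx":0,"dy":0,"dz":0,"spin":0},
    {"gripper":0,"dx":0,"dy":0,"dz":0,"spin":0},
    {"gripper":0,"dx":0,"dy":0,"dz":0,"spin":0}
  ]
}}

```text
time: 14.65
ee_pos: [0.4294, -0.1888, 0.2441]
eef_rot: [1.0, -0.002, 0.0, 0.0]
ft_force: [0.3, 0.7, -3.9]
width: 0.0176
```

```bash
python3 snap.py wrist w7
```

```text
t 14.65 p [ 0.4294 -0.1888  0.2441] yaw_x -0.2 z [ 0. -0. -1.] F [ 0.3  0.7 -3.9] w 0.0176 q [ 1.01  0.01 -0.69  1.79  0.01  1.34 -1.25]
```

View pics/w6.png

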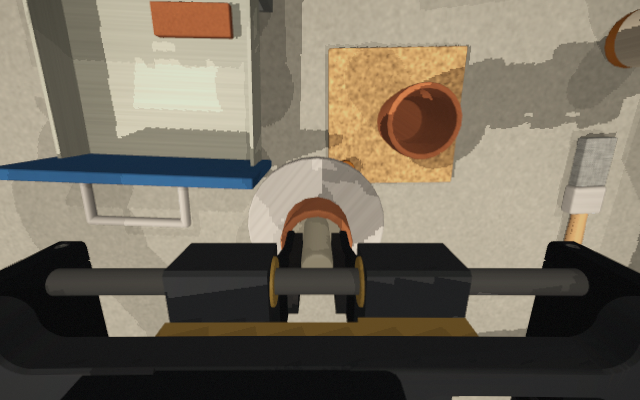

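View pics/w7.png

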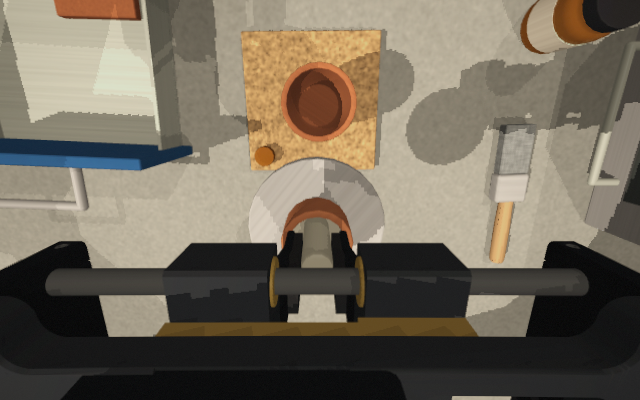

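Run:
```python
from h import *
a=cv2.resize(cv2.imread('pics/w7.png')[50:150,270:370],None,fx=4,fy=4,interpolation=cv2.INTER_CUBIC)
b=cv2.resize(cv2.imread('pics/w6.png')[70:170,370:470],None,fx=4,fy=4,interpolation=cv2.INTER_CUBIC)
cv2.imwrite('pics/c67.png',np.hstack([a,b]))
```

View pics/c67.png

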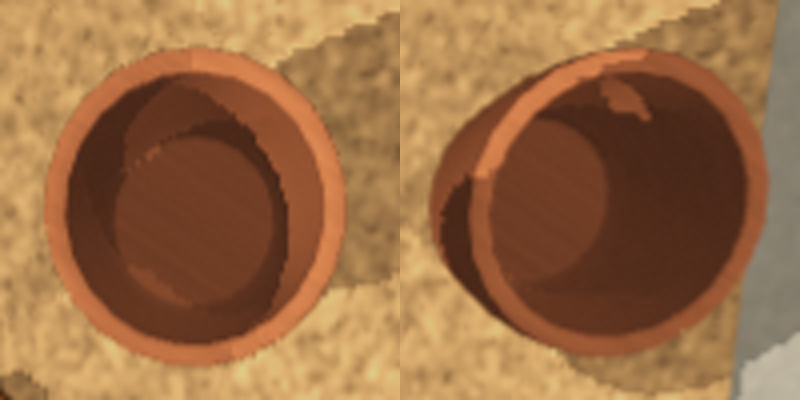

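Run:
```python
from h import *
import pickle
W7=pickle.load(open('pics/w7.pkl','rb'));W6=pickle.load(open('pics/w6.pkl','rb'));T=cams.camera_info('top');S=cams.camera_info('side')
print('tri',tri(W7,(318.4,101.),W6,(424.4,120.)),tri(W7,(318.4,101.),T,(387.5,217.2)))
def circ(P):
    A=np.c_[2*P[:,:2],np.ones(len(P))];c=np.linalg.lstsq(A,(P[:,:2]**2).sum(1),rcond=None)[0];return c[:2],np.sqrt(c[2]+c[0]**2+c[1]**2)
im=cv2.imread('pics/w7.png');hsv=cv2.cvtColor(im,cv2.COLOR_BGR2HSV)
m=cv2.inRange(hsv,(0,110,40),(11,255,255));m[:,:250]=0;m[:,400:]=0;m[160:]=0
cs=cv2.findContours(m,cv2.RETR_EXTERNAL,cv2.CHAIN_APPROX_NONE)[0];c=max(cs,key=cv2.contourArea);h=cv2.convexHull(c)
e=cv2.fitEllipse(h);print('ell',e)
P=np.array([plane(W7,p,.102) for p in h[:,0].astype(float)]);print('circle',circ(P))
for cx,cy,a in[(48.375,51,0)]:
  pts=[(270+u/4-.375,50+v/4-.375) for u,v in[(45,205),(345,205),(195,47),(195,364)]]
  q=np.array([plane(W7,p,.102) for p in pts]);print(q.round(4),circ(q))
to([.5145,-.19,.243])
```

```text
tri (array([ 0.51986607, -0.19219482,  0.10246824]), np.float64(3.134691247824042e-05)) (array([ 0.51945317, -0.19318828,  0.08089141]), np.float64(0.003127985484602309))
ell ((318.4083557128906, 101.20548248291016), (74.75625610351562, 78.40874481201172), 2.558389186859131)
circle (array([ 0.51831977, -0.1921893 ]), np.float64(0.037010606023196446))
[[ 0.5201 -0.1549  0.102 ]
 [ 0.5199 -0.2294  0.102 ]
 [ 0.5557 -0.1922  0.102 ]
 [ 0.4812 -0.1921  0.102 ]] (array([ 0.51847999, -0.19217015]), np.float64(0.03725500547862393))
t 14.7 p [ 0.4294 -0.1889  0.2441] yaw_x -0.21 z [ 0. -0. -1.] F [ 0.7 -0.4 -3.5] w 0.0175 q [ 1.01  0.01 -0.69  1.79  0.01  1.34 -1.25]
to [0.5145, -0.19, 0.243] tool delta [0.0851 0.0008 0.0011]
```

>>> {"method": "arm_command", "body": {
  "increments": [
    {"gripper":0,"dx":0.01,"dy":0.0033,"dz":0,"spin":0},
    {"gripper":0,"dx":0.02,"dy":0,"dz":0,"spin":0},
    {"gripper":0,"dx":0.025,"dy":0,"dz":0.01,"spin":0},
    {"gripper":0,"dx":0.02,"dy":0,"dz":0.015,"spin":0},
    {"gripper":0,"dx":0.014,"dy":0,"dz":0.02,"spin":0},
    {"gripper":0,"dx":0,"dy":0,"dz":0.01,"spin":0},
    {"gripper":0,"dx":0,"dy":0,"dz":0,"spin":0},
    {"gripper":0,"dx":0,"dy":0,"dz":0,"spin":0}
  ]
}}

```text
time: 15.7
ee_pos: [0.5182, -0.1936, 0.1899]
eef_rot: [1.0, -0.003, 0.0, 0.0]
ft_force: [1.2, -0.2, -3.6]
width: 0.017
```

```bash
python3 snap.py side s8; python3 snap.py wrist w8; python3 -c "
from h import *
crop('pics/s8.png',270,70,120,140,'pics/s8c.png',4)"
```

```text
t 15.7 p [ 0.5182 -0.1936  0.1899] yaw_x -0.3 z [ 0.001 -0.001 -1.   ] F [ 1.2 -0.2 -3.6] w 0.017 q [ 0.89  0.27 -0.72  1.67  0.19  1.27 -1.44]
t 15.75 p [ 0.5183 -0.1937  0.19  ] yaw_x -0.31 z [ 0.001 -0.001 -1.   ] F [-1.5 -0.3 -3.1] w 0.0172 q [ 0.89  0.27 -0.72  1.67  0.19  1.27 -1.44]
```

View pics/s8c.png

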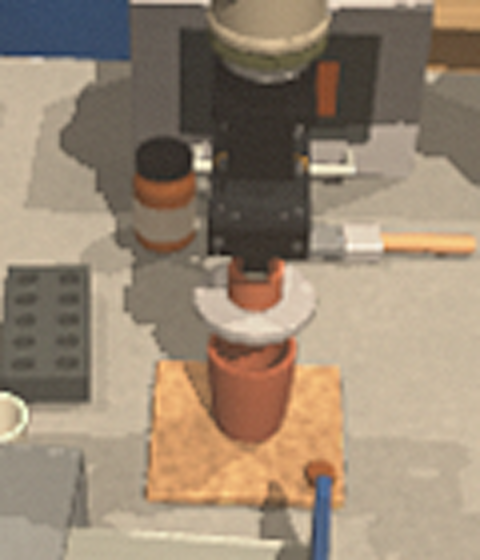

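View pics/w8.png

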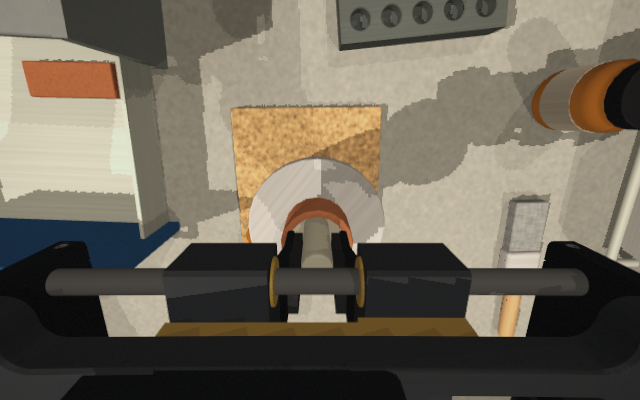

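>>> {"method": "arm_command", "body": {
  "increments": [
    {"gripper":0,"dx":0,"dy":-0.0013,"dz":0.008,"spin":0},
    {"gripper":0,"dx":0,"dy":0,"dz":0.01,"spin":0},
    {"gripper":0,"dx":0,"dy":0,"dz":0.007,"spin":0},
    {"gripper":0,"dx":0,"dy":0,"dz":0.004,"spin":0},
    {"gripper":0,"dx":0,"dy":0,"dz":0.004,"spin":0},
    {"gripper":0,"dx":0,"dy":0,"dz":0.003,"spin":0},
    {"gripper":0,"dx":0,"dy":0,"dz":0,"spin":0},
    {"gripper":0,"dx":0,"dy":0,"dz":0,"spin":0}
  ]
}}

```text
time: 16.8
ee_pos: [0.5183, -0.1921, 0.1532]
eef_rot: [1.0, -0.002, 0.0, 0.0]
ft_force: [1.0, 0.1, -3.6]
width: 0.0173
```

>>> {"method": "arm_command", "body": {
  "increments": [
    {"gripper":0,"dx":0,"dy":0,"dz":0.002,"spin":0},
    {"gripper":0,"dx":0,"dy":0,"dz":0.001,"spin":0},
    {"gripper":0,"dx":0,"dy":0,"dz":0.001,"spin":0},
    {"gripper":0,"dx":0,"dy":0,"dz":0.0005,"spin":0},
    {"gripper":0,"dx":0,"dy":0,"dz":0,"spin":0},
    {"gripper":0,"dx":0,"dy":0,"dz":0,"spin":0},
    {"gripper":0,"dx":0,"dy":0,"dz":0,"spin":0},
    {"gripper":0,"dx":0,"dy":0,"dz":0,"spin":0}
  ]
}}

```text
time: 17.8
ee_pos: [0.519, -0.1921, 0.1499]
eef_rot: [1.0, -0.002, 0.001, 0.0]
ft_force: [-2.1, 1.7, 7.8]
width: 0.0172
```

```bash
python3 snap.py side s9;  python3 -c "
from h import *
crop('pics/s9.png',270,100,120,110,'pics/s9c.png',5)"
```

```text
t 17.8 p [ 0.519  -0.1921  0.1499] yaw_x -0.27 z [ 0.002 -0.001 -1.   ] F [-2.1  1.7  7.8] w 0.0172 q [ 0.88  0.31 -0.71  1.72  0.21  1.19 -1.46]
```

View pics/s9c.png

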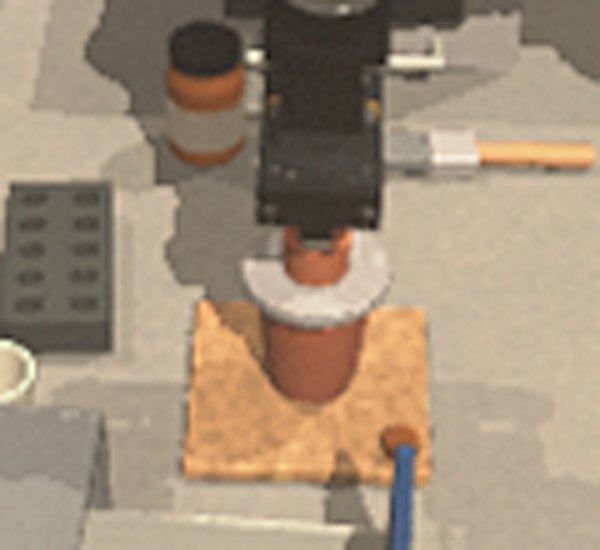

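>>> {"method": "arm_command", "body": {
  "increments": [
    {"gripper":60,"dx":0,"dy":0,"dz":0,"spin":0},
    {"gripper":60,"dx":0,"dy":0,"dz":0,"spin":0},
    {"gripper":60,"dx":0,"dy":0,"dz":0,"spin":0},
    {"gripper":60,"dx":0,"dy":0,"dz":0,"spin":0},
    {"gripper":60,"dx":0,"dy":0,"dz":0,"spin":0},
    {"gripper":60,"dx":0,"dy":0,"dz":0,"spin":0},
    {"gripper":60,"dx":0,"dy":0,"dz":0,"spin":0},
    {"gripper":60,"dx":0,"dy":0,"dz":0,"spin":0}
  ]
}}

```text
time: 18.85
ee_pos: [0.5182, -0.1921, 0.1486]
eef_rot: [1.0, -0.002, 0.0, 0.0]
ft_force: [-1.0, -1.0, -0.5]
width: 0.0522
```

>>> {"method": "arm_command", "body": {
  "increments": [
    {"gripper":80,"dx":0,"dy":0,"dz":-0.015,"spin":0},
    {"gripper":80,"dx":0,"dy":0,"dz":-0.03,"spin":0},
    {"gripper":80,"dx":0,"dy":0,"dz":-0.03,"spin":0},
    {"gripper":80,"dx":-0.03,"dy":0,"dz":-0.02,"spin":0},
    {"gripper":80,"dx":-0.03,"dy":0,"dz":0,"spin":0},
    {"gripper":80,"dx":-0.01,"dy":0,"dz":0,"spin":0},
    {"gripper":80,"dx":0,"dy":0,"dz":0,"spin":0},
    {"gripper":80,"dx":0,"dy":0,"dz":0,"spin":0}
  ]
}}

```text
time: 19.85
ee_pos: [0.4489, -0.1915, 0.2436]
eef_rot: [1.0, -0.002, 0.0, -0.0]
ft_force: [0.9, -0.1, 0.6]
width: 0.0697
```

```bash
python3 snap.py side s10; python3 snap.py wrist w10; python3 -c "
from h import *
b=cv2.imread('pics/s10.png')[110:210,290:390];a=cv2.imread('pics/w10.png')[100:200,265:365]
cv2.imwrite('pics/c10.png',cv2.resize(np.hstack([a,b]),None,fx=4,fy=4,interpolation=cv2.INTER_CUBIC))"
```

```text
t 19.85 p [ 0.4489 -0.1915  0.2436] yaw_x -0.25 z [ 0.  0. -1.] F [ 0.9 -0.1  0.6] w 0.0697 q [ 1.01  0.06 -0.72  1.75  0.04  1.35 -1.29]
t 19.9 p [ 0.4489 -0.1914  0.2435] yaw_x -0.23 z [ 0.     0.001 -1.   ] F [ 0.1 -0.6  0.4] w 0.0701 q [ 1.01  0.06 -0.72  1.75  0.04  1.35 -1.29]
```

View pics/c10.png

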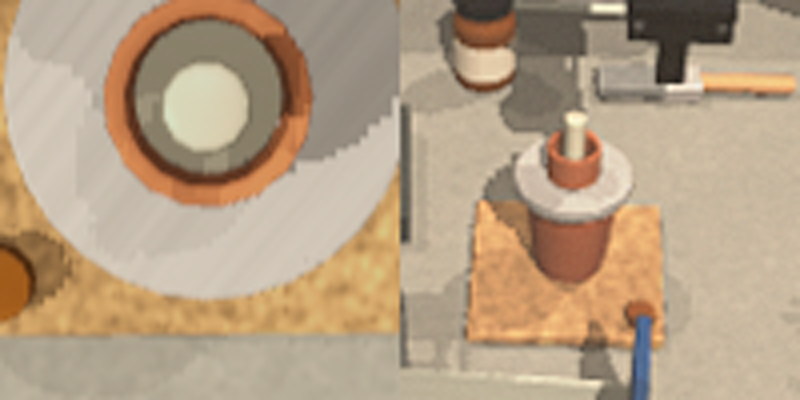

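View pics/w10.png

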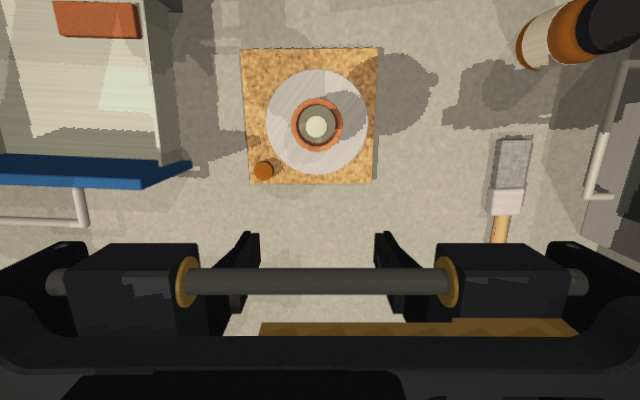

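Run:
```python
from h import *
import pickle
W=pickle.load(open('pics/w10.pkl','rb'));S=cams.camera_info('side')
k=(316.1,126.4);c=(316.7,124.1)
print('knob',plane(W,k,.175)); print('collar',plane(W,c,.145))
print(tri(W,k,S,(290+575/4-.4,110+118/4-.4)),tri(W,c,S,(290+575/4-.4,110+146/4-.4)))
to([.5184,-.1922,.243])
```

```text
knob [ 0.51788117 -0.19258792  0.175     ]
collar [ 0.51863869 -0.19304268  0.145     ]
(array([ 0.37542174, -0.14558445,  0.25563518]), np.float64(0.30595515262091894)) (array([ 0.37347852, -0.14318762,  0.23501473]), np.float64(0.31228561559222895))
t 19.95 p [ 0.4488 -0.1914  0.2434] yaw_x -0.23 z [ 0.     0.001 -1.   ] F [-0.7  0.4  0.2] w 0.0696 q [ 1.01  0.06 -0.72  1.75  0.04  1.35 -1.29]
to [0.5184, -0.1922, 0.243] tool delta [0.0696 0.0005 0.0004]
```

Run:
```python
from h import *
import pickle
W=pickle.load(open('pics/w10.pkl','rb'));S=cams.camera_info('side')
print(tri(W,(316.1,126.4),S,(333.4,139.1)),tri(W,(316.7,124.1),S,(333.4,146.1)))
to([.5184,-.1928,.120])
```

```text
(array([ 0.51754429, -0.1925837 ,  0.17192353]), np.float64(0.0004316167574156927)) (array([ 0.51735775, -0.19305326,  0.1420424 ]), np.float64(0.002372130821275985))
t 19.95 p [ 0.4488 -0.1914  0.2434] yaw_x -0.23 z [ 0.     0.001 -1.   ] F [-0.7  0.4  0.2] w 0.0696 q [ 1.01  0.06 -0.72  1.75  0.04  1.35 -1.29]
to [0.5184, -0.1928, 0.12] tool delta [0.0696 0.0012 0.1234]
```

>>> {"method": "arm_command", "body": {
  "increments": [
    {"gripper":80,"dx":0.02,"dy":0.0013,"dz":0,"spin":0},
    {"gripper":80,"dx":0.025,"dy":0,"dz":0,"spin":0},
    {"gripper":80,"dx":0.0245,"dy":0,"dz":0,"spin":0},
    {"gripper":80,"dx":0,"dy":0,"dz":0.015,"spin":0},
    {"gripper":80,"dx":0,"dy":0,"dz":0.02,"spin":0},
    {"gripper":80,"dx":0,"dy":0,"dz":0.02,"spin":0},
    {"gripper":80,"dx":0,"dy":0,"dz":0,"spin":0},
    {"gripper":80,"dx":0,"dy":0,"dz":0,"spin":0}
  ]
}}

```text
time: 20.95
ee_pos: [0.5178, -0.1933, 0.189]
eef_rot: [1.0, -0.002, 0.0, 0.0]
ft_force: [0.2, -0.0, 0.1]
width: 0.0698
```

>>> {"method": "arm_command", "body": {
  "increments": [
    {"gripper":80,"dx":0.0004,"dy":-0.0004,"dz":0.015,"spin":0},
    {"gripper":80,"dx":0,"dy":0,"dz":0.02,"spin":0},
    {"gripper":80,"dx":0,"dy":0,"dz":0.015,"spin":0},
    {"gripper":80,"dx":0,"dy":0,"dz":0.01,"spin":0},
    {"gripper":80,"dx":0,"dy":0,"dz":0.008,"spin":0},
    {"gripper":80,"dx":0,"dy":0,"dz":0,"spin":0},
    {"gripper":80,"dx":0,"dy":0,"dz":0,"spin":0},
    {"gripper":80,"dx":0,"dy":0,"dz":0,"spin":0}
  ]
}}

```text
time: 21.95
ee_pos: [0.5184, -0.193, 0.121]
eef_rot: [1.0, -0.002, 0.0, 0.0]
ft_force: [0.3, 0.2, 0.1]
width: 0.0698
```

```bash
python3 snap.py side s11; python3 snap.py wrist w11; python3 -c "
from h import *
b=cv2.imread('pics/s11.png')[110:210,290:390];a=cv2.imread('pics/w11.png')[180:280,265:365]
cv2.imwrite('pics/c11.png',cv2.resize(np.hstack([a,b]),None,fx=4,fy=4,interpolation=cv2.INTER_CUBIC))"
```

```text
t 21.95 p [ 0.5184 -0.193   0.121 ] yaw_x -0.28 z [ 0.001 -0.    -1.   ] F [0.3 0.2 0.1] w 0.0698 q [ 0.88  0.34 -0.72  1.75  0.24  1.14 -1.48]
t 22.0 p [ 0.5183 -0.193   0.1209] yaw_x -0.28 z [ 0.001 -0.    -1.   ] F [ 0.1  0.4 -0.8] w 0.0696 q [ 0.88  0.34 -0.72  1.75  0.24  1.14 -1.48]
```

View pics/c11.png

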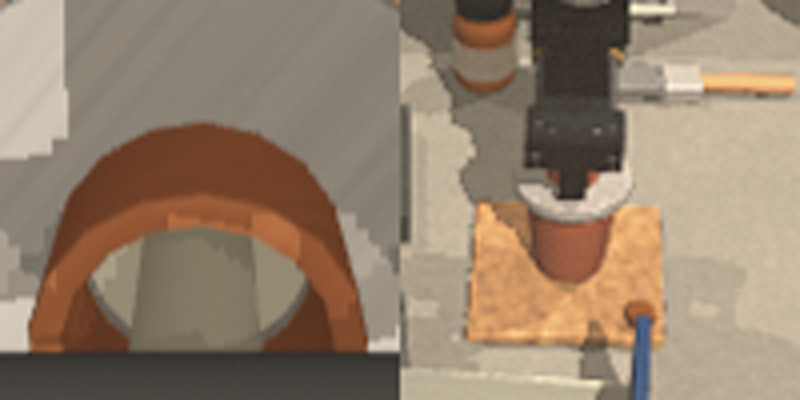

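Aligned over the collar. Close and lift gently.

>>> {"method": "arm_command", "body": {
  "increments": [
    {"gripper":0,"dx":0,"dy":0,"dz":0,"spin":0},
    {"gripper":0,"dx":0,"dy":0,"dz":0,"spin":0},
    {"gripper":0,"dx":0,"dy":0,"dz":0,"spin":0},
    {"gripper":0,"dx":0,"dy":0,"dz":0,"spin":0},
    {"gripper":0,"dx":0,"dy":0,"dz":0,"spin":0},
    {"gripper":0,"dx":0,"dy":0,"dz":0,"spin":0},
    {"gripper":0,"dx":0,"dy":0,"dz":0,"spin":0},
    {"gripper":0,"dx":0,"dy":0,"dz":0,"spin":0}
  ],
  "grip_force": 15
}}

```text
time: 23.05
ee_pos: [0.5181, -0.1929, 0.1206]
eef_rot: [1.0, -0.002, 0.0, -0.0]
ft_force: [-0.3, 1.2, 0.1]
width: 0.0452
```

>>> {"method": "arm_command", "body": {
  "increments": [
    {"gripper":0,"dx":0,"dy":0,"dz":-0.002,"spin":0},
    {"gripper":0,"dx":0,"dy":0,"dz":-0.003,"spin":0},
    {"gripper":0,"dx":0,"dy":0,"dz":0,"spin":0},
    {"gripper":0,"dx":0,"dy":0,"dz":0,"spin":0},
    {"gripper":0,"dx":0,"dy":0,"dz":0,"spin":0},
    {"gripper":0,"dx":0,"dy":0,"dz":0,"spin":0},
    {"gripper":0,"dx":0,"dy":0,"dz":0,"spin":0},
    {"gripper":0,"dx":0,"dy":0,"dz":0,"spin":0}
  ]
}}

```text
time: 24.05
ee_pos: [0.5181, -0.1929, 0.1255]
eef_rot: [1.0, -0.002, -0.0, 0.0]
ft_force: [0.8, 0.4, -1.0]
width: 0.0449
```

```bash
python3 snap.py side s12; python3 snap.py wrist w12; python3 -c "
from h import *
b=cv2.imread('pics/s12.png')[110:210,290:390];a=cv2.imread('pics/w12.png')[180:280,265:365]
cv2.imwrite('pics/c12.png',cv2.resize(np.hstack([a,b]),None,fx=4,fy=4,interpolation=cv2.INTER_CUBIC))"
```

```text
t 24.05 p [ 0.5181 -0.1929  0.1255] yaw_x -0.28 z [-0. -0. -1.] F [ 0.8  0.4 -1. ] w 0.0449 q [ 0.88  0.34 -0.72  1.74  0.24  1.15 -1.48]
t 24.1 p [ 0.5181 -0.1929  0.1256] yaw_x -0.28 z [ 0. -0. -1.] F [ 0.  -0.  -0.7] w 0.045 q [ 0.88  0.34 -0.72  1.74  0.24  1.15 -1.48]
```

View pics/c12.png

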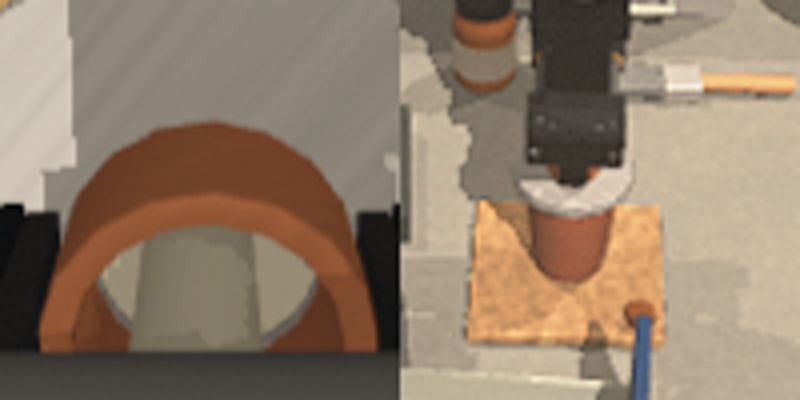

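>>> {"method": "arm_command", "body": {
  "increments": [
    {"gripper":0,"dx":0,"dy":0,"dz":-0.005,"spin":0},
    {"gripper":0,"dx":0,"dy":0,"dz":-0.008,"spin":0},
    {"gripper":0,"dx":0,"dy":0,"dz":-0.01,"spin":0},
    {"gripper":0,"dx":0,"dy":0,"dz":-0.01,"spin":0},
    {"gripper":0,"dx":0,"dy":0,"dz":-0.01,"spin":0},
    {"gripper":0,"dx":0,"dy":0,"dz":-0.01,"spin":0},
    {"gripper":0,"dx":0,"dy":0,"dz":-0.01,"spin":0},
    {"gripper":0,"dx":0,"dy":0,"dz":-0.01,"spin":0}
  ]
}}

```text
time: 25.15
ee_pos: [0.5181, -0.1929, 0.1992]
eef_rot: [1.0, -0.002, 0.0, 0.0]
ft_force: [-0.2, -0.5, -2.0]
width: 0.0446
```

>>> {"method": "arm_command", "body": {
  "increments": [
    {"gripper":0,"dx":0,"dy":0,"dz":-0.01,"spin":0},
    {"gripper":0,"dx":0,"dy":0,"dz":-0.01,"spin":0},
    {"gripper":0,"dx":0,"dy":0,"dz":-0.01,"spin":0},
    {"gripper":0,"dx":0,"dy":0,"dz":-0.005,"spin":0},
    {"gripper":0,"dx":0,"dy":0,"dz":0,"spin":0},
    {"gripper":0,"dx":0,"dy":0,"dz":0,"spin":0},
    {"gripper":0,"dx":0,"dy":0,"dz":0,"spin":0},
    {"gripper":0,"dx":0,"dy":0,"dz":0,"spin":0}
  ]
}}

```text
time: 26.15
ee_pos: [0.518, -0.1929, 0.2333]
eef_rot: [1.0, -0.002, -0.0, -0.0]
ft_force: [-0.0, -0.8, -1.8]
width: 0.0448
```

```bash
python3 snap.py side s13; python3 snap.py top t13; python3 snap.py wrist w13; python3 -c "
from h import *
b=cv2.imread('pics/s13.png')[80:210,270:400];a=cv2.imread('pics/t13.png')[150:280,320:450]
cv2.imwrite('pics/c13.png',cv2.resize(np.hstack([a,b]),None,fx=3,fy=3,interpolation=cv2.INTER_CUBIC))"
```

```text
t 26.15 p [ 0.518  -0.1929  0.2333] yaw_x -0.28 z [-0.  0. -1.] F [-0.  -0.8 -1.8] w 0.0448 q [ 0.91  0.24 -0.74  1.61  0.17  1.36 -1.43]
t 26.2 p [ 0.518  -0.1929  0.2334] yaw_x -0.28 z [-0.  0. -1.] F [-0.2  0.  -1.8] w 0.045 q [ 0.91  0.24 -0.74  1.61  0.17  1.36 -1.43]
t 26.25 p [ 0.518  -0.193   0.2335] yaw_x -0.28 z [-0.  0. -1.] F [ 0.8 -0.3 -1.5] w 0.045 q [ 0.91  0.24 -0.74  1.61  0.17  1.36 -1.43]
```

View pics/c13.png

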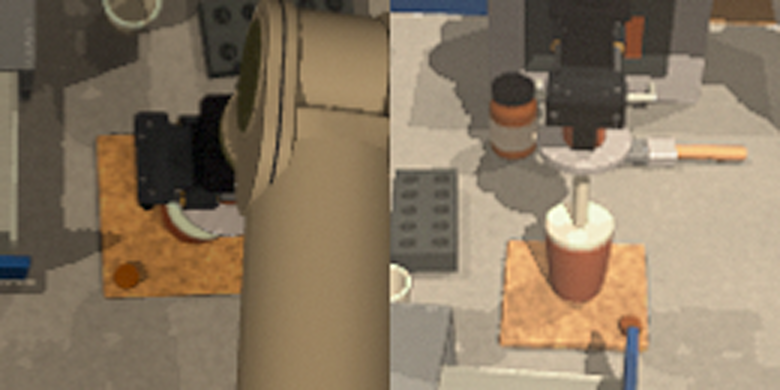

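View pics/w13.png

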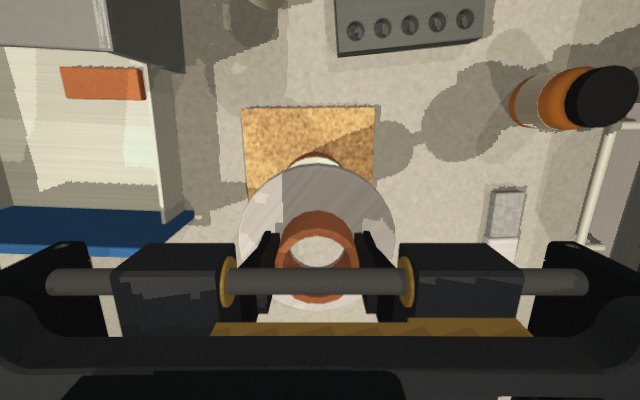

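```bash
python3 -c "
from h import *
from bench import job
st();print(job.close_job());st()"
```

```text
t 26.3 p [ 0.5181 -0.1929  0.2335] yaw_x -0.28 z [-0. -0. -1.] F [-0.9 -0.3 -1.5] w 0.045 q [ 0.91  0.24 -0.74  1.61  0.17  1.36 -1.43]
the job is handed in; nothing more can be done
None
the job is handed in; nothing more can be done
```

The task was carried through to the end and handed in at 26.3 s of the 66 s allowed; the interface gives no verdict.

**What I did:** I pulled the drawer out about 0.176 m. Then I lifted the nested lids by the knob, set them in the crucible at about (0.518, −0.192) and let go. Last, I took the cover by its collar at 15 N and lifted it straight up about 11 cm, where the arm is holding it.

**Last checks:**
- The final pictures show the inner lid flat on the rim with its knob upright and clear below the cover. The crucible and the puck look in place on the cork board.
- The arm is still and vertical. The force of about 1.5 N matches the cover alone, and the finger width of 45 mm matches the 46 mm collar.
- Before I took the cover, the wrist camera put the knob within about 1 mm of the mouth's centre. After the lift I did not measure the seating again, only looked at it.

**Disagreements:** The side camera read heights 3 to 7 mm lower than two wrist views, which gave 0.099 for the knob top and 0.102 for the rim, matching the text. The top camera put the mouth about 4 mm nearer the robot and its height well low. I worked from the wrist values.

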